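# Slide the calculator out over the riser's edge

## Robot

A 6-joint arm with a two-finger parallel gripper is mounted at the origin on a cart in front of the work surface, level with it; the furniture and walls round the work are solid. World frame = base frame: x ahead of the robot, y to its left, z up, the work surface at z = 0. Lengths are in m, angles in rad, forces in N, time in s.
With the tool pointing down it reaches from about 0.25 to 0.775 m from the base axis. Payload 4 kg.
Tool frame: the origin (TCP) lies at the very end of the fingers, on their centre line; the grasp point (between the pads) lies 19 mm behind it; y points along the fingers, z is the direction in which the jaws open and shut, and the axes are right-handed (so a half turn about y gives the same grasp; the last joint's range is limited). The gripper opens to 85 mm and grips with 20 to 120 N. Pads are 22 mm wide; open, the fingers measure 114 mm over their backs; the gripper's body (76 mm by 85 mm) begins 54 mm behind the grasp point. The pads swing forward as they close: fully open they stand 13 mm farther back than shut.
Start: joints at [0.999, 0.087, 1.371, -0, 1.684, -0.103], TCP at [0.249, 0.491, 0.231] pointing down, gripper open.
Joint ranges: [-3.1, 3.1], [-0.76, 2.03], [0.27, 2.55], [-1.08, 4.22], [0.17, 2.65], [-2.57, 2.57]. Speed limits (rad/s): [2.79, 2.79, 3.14, 3.14, 3.14, 3.14].

## Interface

Orientations are given as a unit quaternion [w, x, y, z].
In Python, from station import status, camera, workorder gives the robot as it stands.
- The arm moves only by the shell command python3 -m inch 'ROWS'. ROWS is text: rows parted by semicolons, each of 5 numbers parted by spaces: the opening in per cent of the stroke, from 0 (shut) to 100 (fully open), then the shift along the tool's x, y, z in units of 50 mm (1.0 is 50 mm), then the turn about the tool's y in units of 5 degrees (1.0 is 5 degrees). A call has 1 to 20 rows; each row shifts and turns the commanded pose from where the row before left it, along the tool's axes as they then stand; what a row does not reach is not made up. A row lasts 1/8 s, in which the tool goes at most 62.5 mm and 10.7 degrees, less where a joint would pass 70% of its speed; a pose out of reach is approached as far as the arm can. A call is refused whole if a number of a shift passes 1 or a number of a turn 1, either way. A call with a gripper value outside its range is refused whole. The fingers move at their own pace and stop on an object; the grip force is fixed at half the most. Time passes only in rows, so rows that do not move let the fingers close. It gives the time, the measured TCP pose, the force and the opening at its end, in the units of the state.
- status.read_state(): the state, without advancing time (a new reading comes with each control period).
- camera(name): name is "scene" or "top" or "wrist"; returns a dict with "image" (400x640x3 uint8, red, green, blue), "fov_y" (degrees; the focal length in pixels is half the picture's height over the tangent of half this angle, whatever the lens; pixels are square), "cx", "cy" (the principal point, pixels), "camera_from_world" (4x4, takes a point from world to camera coordinates); the wrist camera has in their place "hand_eye" (4x4, takes a point from camera to tool coordinates, whose origin is the TCP and whose axes are the tool frame's). Camera axes: x right, y down, z forward; pixel columns grow to the right and rows downward; lengths in m; the calibration is good to about 2 mm. A picture is of the moment at which its call begins: read the wrist's pose just before it. There is no depth.
- workorder.finish_job(): hands the job in, once; it reports no verdict.
The state is a dict: "time": time; "joint_positions": joint angles; "dq": joint speeds; "joint_torque": joint torques, N m; "tcp_pos": TCP position; "ee_rot": TCP orientation; "force": force on the tool from outside, world axes, zero at the start; "ft_torque": the same for the moment, N m; "width": finger opening in m.
Only numpy, scipy, OpenCV 4.12 (cv2) and the standard library are available. Lean on these libraries where they do the work, as an engineer would, in place of code of your own. Each camera call takes 0.05 s, during which the arm holds its last target. There are 200 camera calls.

## Task

Slide the pocket calculator along the wooden desk riser toward the riser's front edge (the long edge nearest the robot) until its near end sticks out 4 cm past that edge, with the calculator square to the edge, so that someone can take it by that end. Only push or drag it flat with the fingers: do not pick it up or let it tip over the edge, and leave the portable drive, the eraser, the stapler and the highlighter where they are.

Things in the scene. Friction and masses are not known exactly. Their poses are not given: they have to be found in the camera images.
- riser: low desk riser of pale wood, fixed to the desk: a flat top 280 mm deep (its x) by 420 mm wide (its y), 16 mm thick, upper face 65 mm above the desk, on two side panels. Origin under its centre, at desk height; x points from the front edge to the back edge, away from the robot, turned 0.1 to 0.5 rad to the left of the world's x; y runs to the left along the edge, z up
- riser_edge (a point): the middle of the riser's front edge, on the level of its upper face (65 mm above the desk); axes as the riser's. The front edge runs along y through this point; the riser's top lies on its +x side, and -x is out over the edge
- calculator: pocket calculator, dark grey with rows of keys, 125 mm long (its x) by 76 mm wide (its y), 14 mm high at the display (the edges to push on are 11 mm high), about 0.13 kg, loose, lying flat on the riser, on the left or right half of it. Origin at the centre of its underside; its long x axis points to the riser's back, up to 0.35 rad off the riser's x at the start. Its near end is 62.5 mm from the origin, toward -x
- drive: portable drive: a plain black flat case without keys, 112 mm (x) by 78 mm (y) by 15 mm, loose, lying on the other half of the riser; origin at the centre of its underside. To be left where it is
- eraser: small eraser in a sleeve, 48 x 23 x 13 mm, loose, on the riser between calculator and drive; origin at the centre of its underside. To be left where it is
- stapler: stapler, 148 x 37 x 40 mm, loose, on the desk to the right of the riser; origin at the centre of its underside. To be left where it is
- highlighter: highlighter pen, 118 x 16 x 18 mm, loose, lying on the desk to the right of the riser; origin at the centre of its underside. To be left where it is

How it is judged:
At the end, for the whole second after the job is handed in: The calculator lies flat and still on the riser's top, its near end 40 mm (32 to 48 mm) past the front edge, its long axis within 0.12 rad of square to that edge (x of calculator in the frame of riser_edge between 0.0145 and 0.0305 m and y of calculator in the frame of riser_edge between -0.18 and 0.18 m and angle between the x axis of calculator and the x axis of riser, either way round below 0.12 rad and angle between calculator's own z axis and vertical below 0.06 rad and z of calculator in the frame of riser_edge between -0.004 and 0.004 m and linear speed of calculator below 0.01 m/s); the robot touches nothing.
It fails at once if the calculator is lifted off the riser (more than 8 mm) (z of calculator in the frame of riser_edge above 0.008 m).
It fails at once if the calculator tips (more than 0.2 rad) or falls off (angle between calculator's own z axis and vertical above 0.2 rad or z of calculator in the frame of riser_edge below -0.02 m).
It fails at once if the drive, the eraser, the stapler or the highlighter is moved more than 12 mm (distance of any of drive, eraser, stapler, highlighter from where it was at the start of the episode above 0.012 m).
It also fails if it takes over 48 s, if anything falls off the work surface, if the arm or the gripper's body presses on something with over 40 N, if the wrist force passes 120 N, or if a joint passes its speed limit or range.

## Working session

There is one attempt and no reset: what is moved stays moved. The work goes in short steps, Python scripts to look and compute and a shell command to move; the robot and the scene stay as the last step left them, time stands still between calls to the robot, and variables do not carry over. Pictures are saved under pics/ and viewed, about 8 in all and at most 12, crops included, and the job is handed in when it is done.

```bash
mkdir -p pics; ls
python3 - <<'E'
from station import status,camera
import cv2,pickle
s=status.read_state();print(s)
for n in("top","scene"):
    c=camera(n);pickle.dump(c,open(f"pics/{n}0.pkl","wb"));cv2.imwrite(f"pics/{n}0.png",c["image"][:,:,::-1])
    print(n,c["fov_y"],c["cx"],c["cy"],c["camera_from_world"])
E
```

```text
pics
{'time': 0.0, 'joint_positions': array([ 9.98888799e-01,  8.79702323e-02,  1.37228882e+00,  1.81077929e-05,
        1.68360877e+00, -1.03086975e-01]), 'dq': array([ 4.88967619e-04, -7.40752797e-04, -9.36510310e-04, -1.54926250e-03,
       -7.08234545e-05, -3.65555388e-04]), 'joint_torque': array([ 3.22469496e-04, -3.51865911e+01, -3.13271105e+01, -6.03524722e-05,
        1.06948614e-02, -1.40367095e-05]), 'tcp_pos': array([0.24822407, 0.49022892, 0.23011328]), 'ee_rot': array([-0.68701127,  0.68852509, -0.16451085,  0.16396613]), 'force': array([-0.06059998, -0.2736824 ,  0.04451789]), 'ft_torque': array([-0.01501077,  0.01194622,  0.00530693]), 'width': 0.08523107526096438}
top 52.7061018775134 311.90692453711216 202.73664921874135 [[-0.01759804 -0.99964969  0.01976878 -0.11301813]
 [-0.98735482  0.01425935 -0.15788331  0.51842513]
 [ 0.15754611 -0.02229724 -0.98725987  1.08292758]
 [ 0.          0.          0.          1.        ]]
scene 57.57670908010841 329.7854427217649 198.78768159501132 [[ 0.52540653 -0.85065998 -0.01804363 -0.36811456]
 [-0.40179356 -0.22936137 -0.8865412   0.25286032]
 [ 0.75000661  0.47304435 -0.46229767  0.69001511]
 [ 0.          0.          0.          1.        ]]
```

View pics/top0.png

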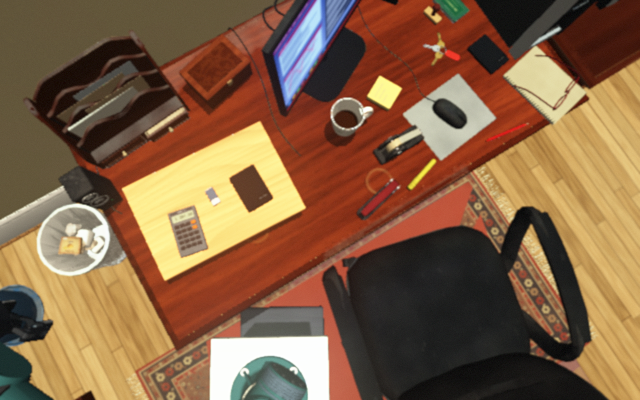

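View pics/scene0.png

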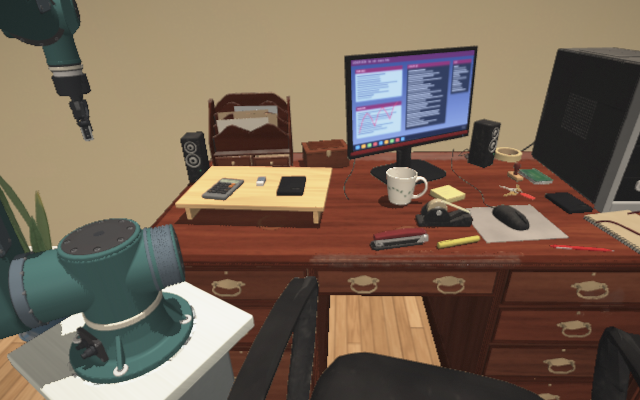

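The top view shows the riser's corners at about (122,190), (262,123), (304,207) and (166,279). The calculator is at about (187,231), the eraser at (212,196) and the drive at (251,188). I'll enlarge that area.

Run:
```python
import cv2
i=cv2.imread("pics/top0.png")[115:290,110:310]
cv2.imwrite("pics/crop0.png",cv2.resize(i,None,fx=4,fy=3.4286 if 0 else 4,interpolation=cv2.INTER_CUBIC)[100:])
```

```text
(no output)
```

View pics/crop0.png

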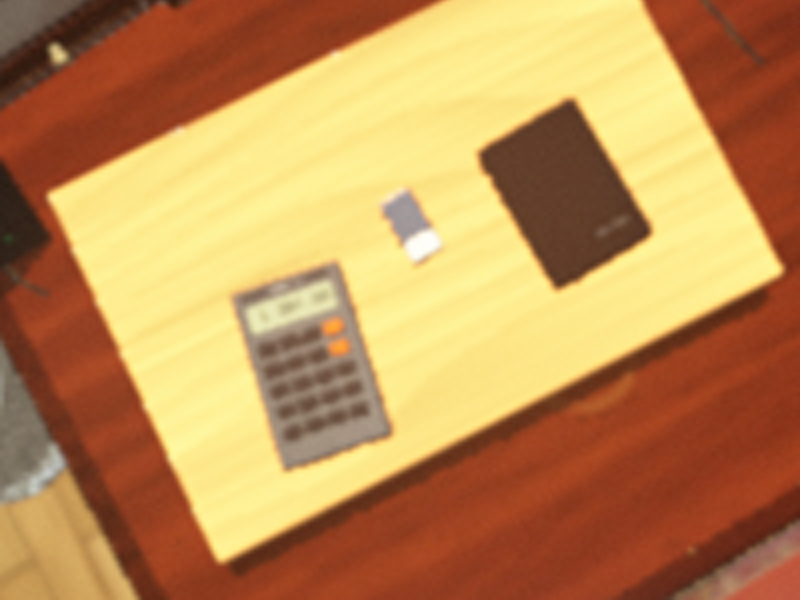

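The crop is enlarged 4 times. The riser's front edge runs from (220,562) to (783,268) and its back-left corner is at (50,193). The calculator's corners are at (236,295), (338,263), (391,435) and (286,469).

```bash
cat > h.py <<'E'
import numpy as np,pickle
from scipy.spatial.transform import Rotation as R
def ray(c,uv,z,M=None):
    M=np.linalg.inv(c["camera_from_world"]) if M is None else M
    f=c["image"].shape[0]/2/np.tan(np.radians(c["fov_y"]/2))
    uv=np.atleast_2d(uv).astype(float)
    d=np.c_[(uv[:,0]-c["cx"])/f,(uv[:,1]-c["cy"])/f,np.ones(len(uv))]@M[:3,:3].T
    o=M[:3,3]; return o+d*((z-o[2])/d[:,2])[:,None]
def tool(s):
    q=s["ee_rot"];T=np.eye(4);T[:3,:3]=R.from_quat([q[1],q[2],q[3],q[0]]).as_matrix();T[:3,3]=s["tcp_pos"];return T
E
python3 - <<'E'
from h import *
from station import status
c=pickle.load(open("pics/top0.pkl","rb"))
P=lambda p,z:ray(c,np.array(p)/4+[110-.375,140-.375],z)[:,:2]
r=P([(50,193),(220,562),(783,268)],.065)
print(r,np.linalg.norm(r[0]-r[1]),np.linalg.norm(r[1]-r[2]))
e=r[1]-r[2];th=np.arctan2(-e[0],e[1]);d2=r[0]-r[1];th2=np.arctan2(d2[1],d2[0]);print("yaw",th,th2)
m=(r[1]+r[2])/2;X=np.array([np.cos(th),np.sin(th)]);Y=np.array([-X[1],X[0]])
print("edge",m)
for n,p,z in(("calc",[(236,295),(338,263),(391,435),(286,469)],.077),("er",[(382,205),(405,188),(440,243),(417,262)],.078),("drive",[(480,152),(574,98),(651,233),(560,288)],.08)):
    w=P(p,z);a=w[0]-w[3]+w[1]-w[2];print(n,w.mean(0),"yaw",np.arctan2(a[1],a[0]),"edge frame",((w-m)@np.c_[X,Y]).round(3).tolist())
np.savez("riser.npz",m=m,th=th)
T=tool(status.read_state());print(T)
E
```

```text
[[ 0.56132383  0.39484975]
 [ 0.312408    0.27026784]
 [ 0.50245409 -0.10281108]] 0.2783518251242735 0.41869487427601354
yaw 0.4711386273398613 0.46404603057967325
edge [0.40743104 0.08372838]
calc [0.44030627 0.21026683] yaw 0.3137192240484622 edge frame [[0.153, 0.123], [0.141, 0.054], [0.021, 0.072], [0.033, 0.142]]
er [0.53381908 0.14712029] yaw 0.560750213978471 edge frame [[0.162, 0.011], [0.166, -0.008], [0.121, -0.013], [0.116, 0.007]]
drive [0.55406092 0.04286588] yaw 0.5169723012982798 edge frame [[0.164, -0.064], [0.168, -0.137], [0.061, -0.141], [0.056, -0.07]]
[[ 8.92106315e-01 -1.07218495e-03  4.51824272e-01  2.48261902e-01]
 [-4.51825502e-01 -1.68593294e-03  8.92104744e-01  4.90281033e-01]
 [-1.94755859e-04 -9.99998004e-01 -1.98847193e-03  2.30246210e-01]
 [ 0.00000000e+00  0.00000000e+00  0.00000000e+00  1.00000000e+00]]
```

The calculator is at (0.087, 0.098) in the edge frame, turned -0.157 rad. I'll push its far end with two part-open fingers, whose line parallel to the edge will also square it. First move: go above the space behind it and turn the jaws parallel to the edge.

```bash
python3 -m inch '40 .9 0 -.215 0;40 .9 0 -.215 0;40 .9 0 -.215 0;40 .9 0 -.215 0;40 .9 0 -.215 0;40 .9 0 -.215 0;40 .9 0 -.215 0;40 .9 0 -.215 0;40 0 0 0 -.98;40 0 0 0 -.98;40 0 0 0 -.98;40 0 0 0 -.98;40 0 0 0 -.98;40 0 0 0 -.98;40 0 0 0 -.98;40 0 0 0 -.98;40 0 0 0 -.98;40 0 0 0 -.98;40 0 0 0 -.98;40 0 0 0 0'
cat > look.py <<'E'
import sys,cv2
from h import *
from station import status,camera
s=status.read_state();c=camera("wrist");T=tool(s)
pickle.dump((c,T),open(f"pics/{sys.argv[1]}.pkl","wb"));cv2.imwrite(f"pics/{sys.argv[1]}.png",c["image"][:,:,::-1])
r=np.load("riser.npz");th=float(r["th"]);A=np.array([[np.cos(th),-np.sin(th)],[np.sin(th),np.cos(th)]])
print("t",s["time"],"tcp edge",(T[:2,3]-r["m"])@A,"z",T[2,3],"yaw-th",np.arctan2(T[1,0],T[0,0])-th,"F",s["force"],"w",s["width"])
E
python3 look.py w1
```

```text
time: 2.6
tcp_pos: [0.5305, 0.2512, 0.2306]
ee_rot: [-0.688, 0.688, 0.165, -0.165]
force: [-0.3, -0.1, 0.3]
width: 0.0339
t 2.6 tcp edge [0.1857198  0.09335657] z 0.23064327860571895 yaw-th -0.0001803950625486328 F [-0.34867698 -0.08824715  0.30207697] w 0.03393238260835098
```

View pics/w1.png

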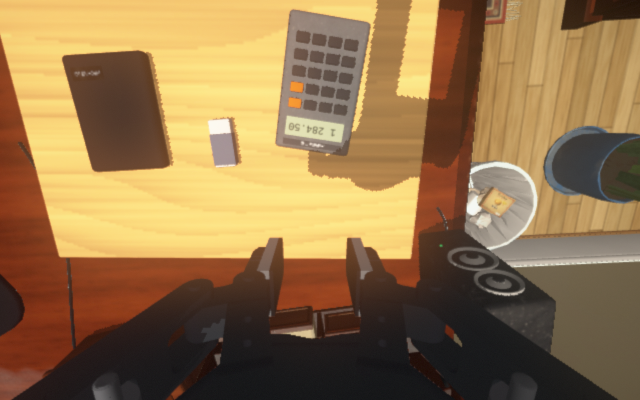

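The wrist view shows the calculator's corners at (290,10), (369,22), (347,155) and (277,146). The riser's back edge runs from (60,258) to (411,259), and the eraser is at (222,142).

Run:
```python
from h import *
c,T=pickle.load(open("pics/w1.pkl","rb"));M=T@c["hand_eye"]
r=np.load("riser.npz");th=float(r["th"]);A=np.array([[np.cos(th),-np.sin(th)],[np.sin(th),np.cos(th)]])
E=lambda p,z:((ray(c,p,z,M)[:,:2]-r["m"])@A).round(4)
print("back",E([(60,258),(411,259)],.065))
w=E([(347,155),(277,146),(290,10),(369,22)],.077);a=w[0]-w[3]+w[1]-w[2];print("calc",w,w.mean(0),np.arctan2(a[1],a[0]))
print("er",E([(209,120),(234,118),(236,164),(216,167)],.078))
```

```text
back [[ 0.2747 -0.2098]
 [ 0.2763  0.2077]]
calc [[0.1515 0.1265]
 [0.1423 0.0548]
 [0.0212 0.0711]
 [0.0308 0.1428]] [0.08645 0.0988 ] -0.1340140739113615
er [[ 0.1167 -0.0116]
 [ 0.1148  0.0134]
 [ 0.1605  0.0118]
 [ 0.1637 -0.0092]]
```

Both views agree. Descending behind it, then feeling for the riser's surface.

```bash
python3 -m inch '40 0 .6 0 0;40 0 .6 0 0;40 0 .6 0 0;40 0 .6 0 0;40 0 .5 0 0;40 0 .1 0 0;40 0 0 0 0' ; python3 -m inch '40 0 .1 0 0;40 0 .04 0 0; 40 0 .04 0 0;40 0 0 0 0'; python3 look.py w2
```

```text
time: 3.52
tcp_pos: [0.531, 0.2514, 0.0816]
ee_rot: [0.688, -0.688, -0.165, 0.165]
force: [-0.1, 0.2, 0.1]
width: 0.0342
time: 4.03
tcp_pos: [0.5308, 0.2513, 0.0723]
ee_rot: [0.688, -0.687, -0.165, 0.165]
force: [-0.1, 0.3, -1.1]
width: 0.0343
t 4.025 tcp edge [0.18595433 0.09331151] z 0.07229048055759116 yaw-th 0.0007314344507508008 F [-0.06249782  0.33173391 -1.09299699] w 0.03430098327198835
```

```bash
python3 -m inch '40 0 .04 0 0;40 0 0 0 0'; python3 -m inch '40 0 .04 0 0;40 0 0 0 0';python3 look.py w3
```

```text
time: 4.32
tcp_pos: [0.5307, 0.2513, 0.0701]
ee_rot: [0.688, -0.688, -0.165, 0.165]
force: [-1.2, -0.2, -0.4]
width: 0.0339
time: 4.58
tcp_pos: [0.5306, 0.2512, 0.068]
ee_rot: [-0.688, 0.688, 0.165, -0.165]
force: [0.3, -0.6, -0.7]
width: 0.0345
t 4.575 tcp edge [0.18582211 0.09332285] z 0.06803950873649488 yaw-th 0.000792533125851258 F [ 0.30298811 -0.60340589 -0.72031742] w 0.03445721418705627
```

View pics/w3.png

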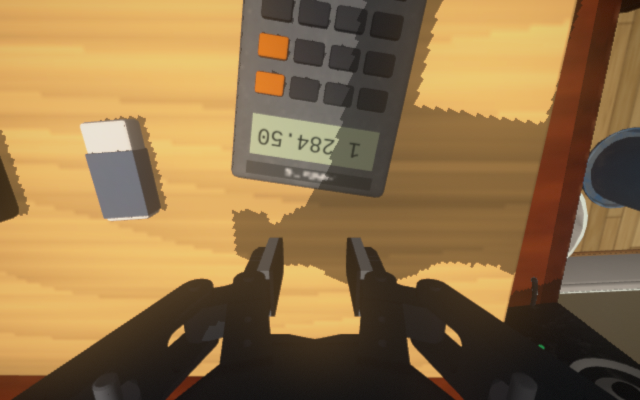

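The fingers stand behind the display end and clear of everything, with no contact yet at z 0.068 (the calculator's far corners are at about (232,177) and (385,195)). I'll go on down a little.

```bash
python3 -m inch '40 0 .04 0 0;40 0 0 0 0'; python3 -m inch '40 0 .04 0 0;40 0 0 0 0'
```

```text
time: 4.88
tcp_pos: [0.5307, 0.2513, 0.0661]
ee_rot: [0.688, -0.688, -0.165, 0.165]
force: [0.9, -0.1, 0.3]
width: 0.0342
time: 5.12
tcp_pos: [0.5309, 0.2513, 0.0644]
ee_rot: [0.688, -0.687, -0.165, 0.165]
force: [0.2, 0.8, 0.3]
width: 0.0341
```

```bash
python3 -m inch '40 0 .03 0 0;40 0 0 0 0'; python3 -m inch '40 0 .03 0 0;40 0 0 0 0'
```

```text
time: 5.38
tcp_pos: [0.5309, 0.2514, 0.0642]
ee_rot: [0.688, -0.687, -0.166, 0.165]
force: [-2.2, -1.4, 6.2]
width: 0.0339
time: 5.62
tcp_pos: [0.5309, 0.2513, 0.0642]
ee_rot: [0.688, -0.688, -0.166, 0.165]
force: [-3.8, -1.5, 11.2]
width: 0.0344
```

The surface is at TCP z 0.0642. Raise about 4 mm above it and push most of the way, slowly.

```bash
python3 -m inch '40 0 -.13 0 0;40 0 0 0 0;40 -.1 0 0 0;40 -.1 0 0 0;40 -.1 0 0 0;40 -.1 0 0 0;40 -.1 0 0 0;40 -.1 0 0 0;40 0 0 0 0';  python3 -m inch '40 -.1 0 0 0;40 -.1 0 0 0;40 -.1 0 0 0;40 -.1 0 0 0;40 -.1 0 0 0;40 -.1 0 0 0;40 -.1 0 0 0;40 0 0 0 0'; python3 look.py w4
```

```text
time: 6.75
tcp_pos: [0.5037, 0.2375, 0.0679]
ee_rot: [-0.688, 0.688, 0.165, -0.165]
force: [0.2, -0.4, -0.1]
width: 0.034
time: 7.75
tcp_pos: [0.4724, 0.2214, 0.0678]
ee_rot: [-0.687, 0.688, 0.165, -0.166]
force: [0.2, -1.0, 0.4]
width: 0.0344
t 7.75 tcp edge [0.12037967 0.093232  ] z 0.06775325772988074 yaw-th 0.0008084804296203951 F [ 0.15642165 -0.99584701  0.36811669] w 0.03439654825348512
```

View pics/w4.png

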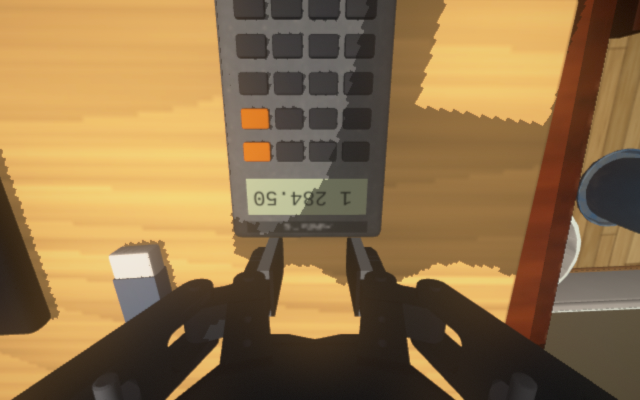

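The calculator is now square to the fingers, with its far corners at (234,236) and (381,236). I'll push 17 mm more, back off, rise and look at both it and the front edge.

```bash
python3 -m inch '40 -.1 0 0 0;40 -.1 0 0 0;40 -.1 0 0 0;40 -.04 0 0 0;40 0 0 0 0'; python3 look.py w5; python3 -m inch '40 .2 0 0 0;40 .2 0 0 0;40 .2 -.5 0 0;40 0 -.9 0 0;40 0 -.9 0 0;40 0 -.9 0 0;40 0 0 0 0;40 0 0 0 0'; python3 look.py w6
```

```text
time: 8.43
tcp_pos: [0.4574, 0.2139, 0.0678]
ee_rot: [-0.687, 0.688, 0.165, -0.165]
force: [0.4, -0.5, -0.1]
width: 0.0341
t 8.425 tcp edge [0.10362518 0.09325079] z 0.06775961488318338 yaw-th 0.0007635432271106968 F [ 0.4322002  -0.45870758 -0.11918651] w 0.03412602587496908
time: 9.48
tcp_pos: [0.4847, 0.2278, 0.2271]
ee_rot: [-0.687, 0.688, 0.165, -0.166]
force: [0.0, -0.6, -0.4]
width: 0.0342
t 9.475 tcp edge [0.13420981 0.09329045] z 0.2271185536584542 yaw-th 0.0008558646438941442 F [ 0.04657647 -0.59007374 -0.39607048] w 0.034155728017370705
```

View pics/w6.png

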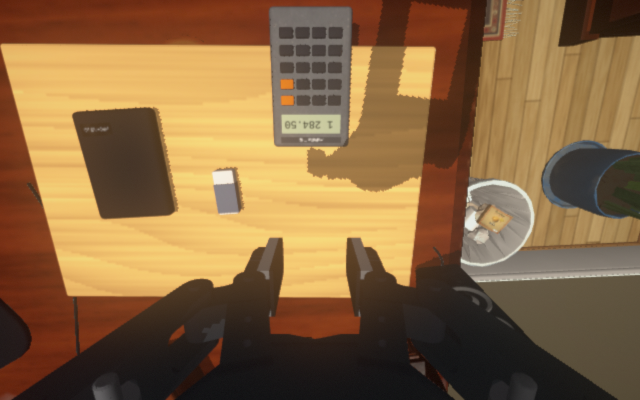

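The calculator is square. Its near end is at row 8, the front edge at row 45 and its far end at row 146. I'll enlarge that for precision.

Run:
```python
import cv2
i=cv2.imread("pics/w6.png")[0:150,240:440]
cv2.imwrite("pics/crop6.png",cv2.resize(i,None,fx=4,fy=4,interpolation=cv2.INTER_CUBIC))
```

```text
(no output)
```

View pics/crop6.png

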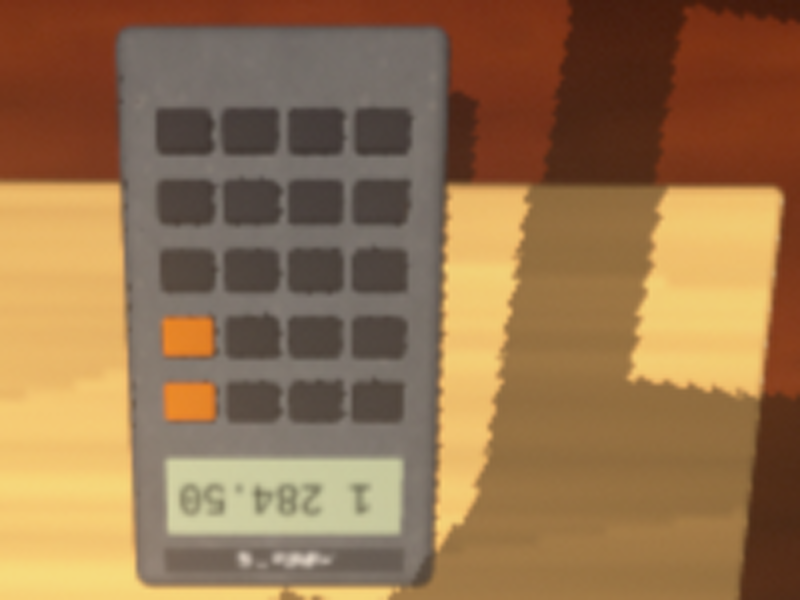

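In the crop, the calculator's corners are at (117,30), (449,30), (432,585) and (138,583). The front edge runs from (0,181) to (783,187).

Run:
```python
from h import *
c,T=pickle.load(open("pics/w6.pkl","rb"));M=T@c["hand_eye"]
r=np.load("riser.npz");th=float(r["th"]);A=np.array([[np.cos(th),-np.sin(th)],[np.sin(th),np.cos(th)]])
E=lambda p,z:((ray(c,p,z,M)[:,:2]-r["m"])@A).round(4)
k=lambda p:np.array(p)/4+[240-.375,-.375]
print("front",E(k([(0,181),(783,187)]),.065),E([(3,44)],.065),"back",E([(70,296),(412,297)],.065))
for z in(.076,.079):
  w=E(k([(432,585),(138,583),(117,30),(449,30)]),z);a=w[0]-w[3]+w[1]-w[2];print("calc",w.tolist(),w.mean(0),np.arctan2(a[1],a[0]))
print("er",E([(213,171),(234,169),(240,212),(219,214)],.078).mean(0),"drive",E([(74,113),(157,107),(173,213),(101,218)],.08).mean(0))
```

```text
front [[-0.0038  0.0213]
 [-0.0024  0.2086]] [[-0.0045 -0.2049]] back [[ 0.2733 -0.2068]
 [ 0.2745  0.2125]]
calc [[0.0905, 0.1264], [0.09, 0.0521], [-0.0317, 0.0522], [-0.0317, 0.1263]] [0.029275 0.08925 ] 5.689949900702934e-17
calc [[0.0902, 0.1261], [0.0898, 0.0525], [-0.0307, 0.0526], [-0.0307, 0.1259]] [0.02965  0.089275] 0.00041425018342944444
er [0.13815 0.00055] drive [ 0.10985  -0.098025]
```

Relative to the edge seen in the same picture, the calculator's centre is at about x 0.033, against a target of 0.0225. It is square, and the eraser and drive have not moved. I'll retrace the move and push 10 mm more.

```bash
python3 -m inch '40 0 .9 0 0;40 0 .9 0 0;40 0 .9 0 0;40 0 .3 0 0;40 0 .2 0 0;40 0 0 0 0;40 -.2 0 0 0;40 -.2 0 0 0;40 -.1 0 0 0;40 -.1 0 0 0;40 -.1 0 0 0;40 -.1 0 0 0;40 0 0 0 0'; python3 look.py w7; python3 -m inch '40 .2 0 0 0;40 .2 0 0 0;40 .4 -.5 0 0;40 0 -.9 0 0;40 0 -.9 0 0;40 0 -.9 0 0;40 0 0 0 0;40 0 0 0 0'; python3 look.py w8
python3 - <<'E'
import cv2
i=cv2.imread("pics/w8.png")[0:150,240:440]
cv2.imwrite("pics/crop8.png",cv2.resize(i,None,fx=4,fy=4,interpolation=cv2.INTER_CUBIC))
E
```

```text
time: 11.15
tcp_pos: [0.4485, 0.2093, 0.0678]
ee_rot: [-0.688, 0.688, 0.165, -0.165]
force: [0.5, -0.2, 0.8]
width: 0.0342
t 11.15 tcp edge [0.0936169 0.0932404] z 0.06783350500778841 yaw-th 0.0007249916589317507 F [ 0.4919613  -0.15468792  0.83545714] w 0.03415009293024504
time: 12.2
tcp_pos: [0.4847, 0.2278, 0.227]
ee_rot: [0.688, -0.688, -0.165, 0.166]
force: [-0.8, -0.1, -0.4]
width: 0.0341
t 12.2 tcp edge [0.13422145 0.09333281] z 0.2270215788384283 yaw-th 0.0009062482818233408 F [-0.7521418  -0.09195389 -0.40301464] w 0.03405456673446051
```

View pics/crop8.png

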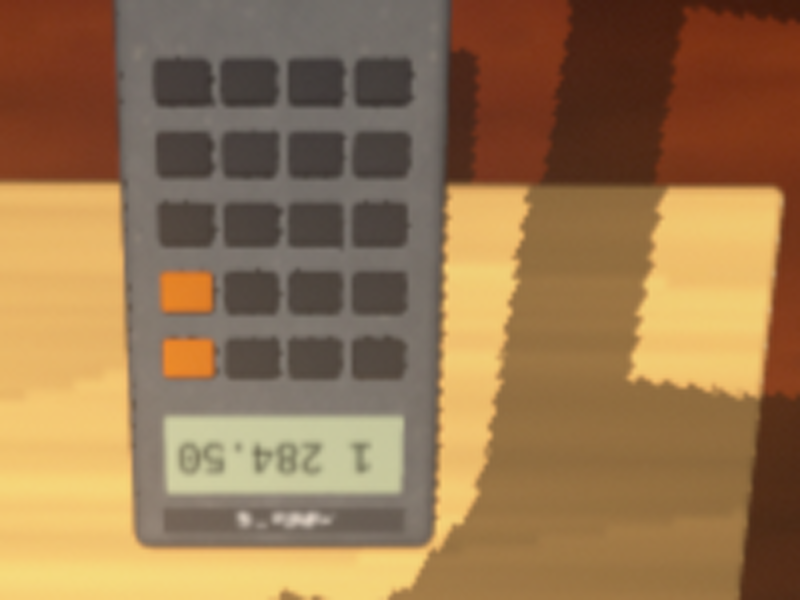

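The calculator is still square. Its far corners are now at (134,546) and (432,546), and its near end is just out of the frame.

Run:
```python
from h import *
r=np.load("riser.npz");th=float(r["th"]);A=np.array([[np.cos(th),-np.sin(th)],[np.sin(th),np.cos(th)]])
k=lambda p:np.array(p)/4+[240-.375,-.375]
def go(n,p,z):
  c,T=pickle.load(open(f"pics/{n}.pkl","rb"));M=T@c["hand_eye"];print(n,((ray(c,k(p),z,M)[:,:2]-r["m"])@A)[:,0].round(4))
# far end, display top/bottom, orange tops, key row tops
go("w6",[(285,584),(285,535),(285,460),(187,384),(187,318),(285,109)],.077)
go("w8",[(285,546),(285,494),(285,417),(187,339),(187,272),(285,59)],.077)
go("w8",[(0,181),(783,187)],.065)
from station import camera;import cv2
c=camera("top");pickle.dump(c,open("pics/top1.pkl","wb"))
cv2.imwrite("pics/top1.png",cv2.resize(c["image"][115:290,110:310,::-1],None,fx=4,fy=4,interpolation=cv2.INTER_CUBIC)[100:])
```

```text
w6 [ 0.0902  0.0782  0.0603  0.0428  0.028  -0.0158]
w8 [ 0.0808  0.0683  0.0503  0.0327  0.018  -0.0257]
w8 [-0.0037 -0.0024]
```

View pics/top1.png

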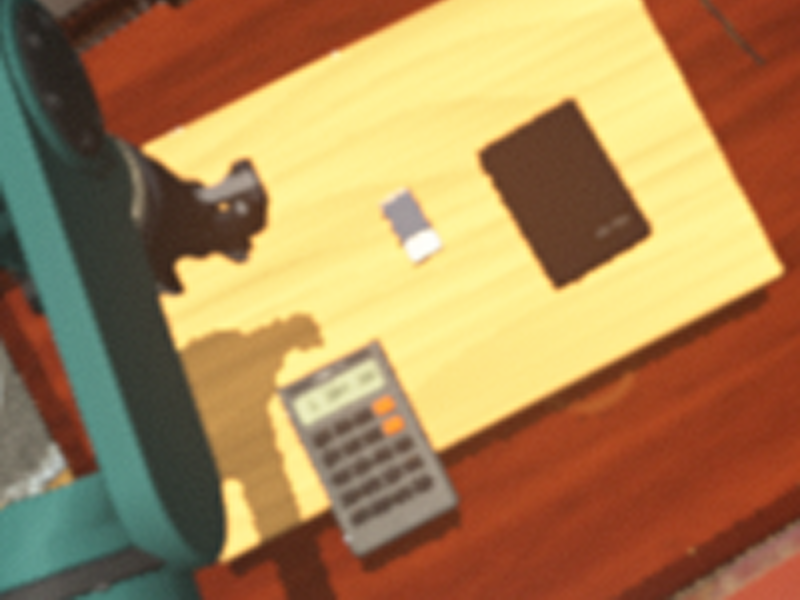

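It moved 10.0 mm, and in the top view the eraser and drive are unmoved. A last check uses its corners there: (280,388), (379,342), (457,505) and (359,556).

Run:
```python
from h import *
r=np.load("riser.npz");th=float(r["th"]);A=np.array([[np.cos(th),-np.sin(th)],[np.sin(th),np.cos(th)]])
c=pickle.load(open("pics/top1.pkl","rb"))
w=(ray(c,np.array([(280,388),(379,342),(457,505),(359,556)])/4+[110-.375,140-.375],.077)[:,:2]-r["m"])@A
a=w[0]-w[3]+w[1]-w[2];print(w.round(4).tolist(),w.mean(0),np.arctan2(a[1],a[0]))
from station import workorder
if .018<w.mean(0)[0]<.028: print(workorder.finish_job())
```

```text
[[0.0828, 0.1234], [0.0799, 0.0526], [-0.0407, 0.054], [-0.0404, 0.1246]] [0.0204214  0.08863012] -0.010728966343159395
the job is handed in; nothing more can be done
None
```

I slid the calculator toward the riser's front edge by pushing its far end with two part-open fingers, in two pushes. It now sticks out about 4 cm, and I handed the job in at about 12 s with the arm raised clear.

| Last check | Centre past the edge line, x (m), allowed 0.0145–0.0305 | Near end past the edge | Angle to square |
|---|---|---|---|
| Wrist camera | about 0.0225 | about 40 mm | about 0 rad |
| Top camera | about 0.020 | about 41–42 mm | about 0.01 rad |

- **Agreement:** the two views differ by about 2 mm, which is within calibration, and both are inside tolerance. The wrist figure is partly inferred: its last picture cut off the near end, so I took the position from the far end and the 10 mm shift of the keys.
- **Other items:** the eraser and the drive showed no movement in the last top view. The arm never went near the stapler or the highlighter, but I did not measure them again.
- **Failures:** no check failed.

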